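# Put the receipt printer back in service

## Robot

A 6-joint arm with a two-finger parallel gripper is mounted at the origin on a cart in front of the work surface, level with it; the furniture and walls round the work are solid. World frame = base frame: x ahead of the robot, y to its left, z up, the work surface at z = 0. Lengths are in mm, angles in rad, forces in N, time in s.
With the tool pointing down it reaches from about 275 to 775 mm from the base axis. Payload 14.6 kg.
Tool frame: the origin (TCP) lies at the very end of the fingers, on their centre line; the grasp point (between the pads) lies 19 mm behind it; z points along the fingers, y is the line along which they close (so a half turn about z gives the same grasp; the last joint's range is limited). The gripper opens to 85 mm and grips with 20 to 120 N. Pads are 22 mm wide; open, the fingers measure 114 mm over their backs; the gripper's body (76 mm by 85 mm) begins 54 mm behind the grasp point. The pads swing forward as they close: fully open they stand 13 mm farther back than shut.
Start: joints at [1.041, 0.263, -0.048, 1.259, 0, 1.415], TCP at [192.2, 488.556, 231.278] pointing down, gripper open.
Joint ranges: [-2.65, 2.65], [-0.89, 1.7], [-1.18, 1.37], [-2.13, 2.11], [-1.35, 1.29], [-3.14, 3.14]. Speed limits (rad/s): [1.89, 1.89, 2.57, 2.79, 3.14, 3.14].

## Interface

Orientations are given as [roll, pitch, yaw] about the fixed x, y, z axes, in that order (R = Rz(yaw) Ry(pitch) Rx(roll)).
In Python, from plant import ctrl, capture, calibration, close_job gives the robot as it stands.
- The arm moves only by the shell command python3 -m creep 'ROWS' [OPENING]. ROWS is JSON, a list of rows, each an object with "xyz": the shift along the tool's x, y, z in mm, a list of three; "spin": the turn about the tool's z in rad. A call has exactly 10 rows; each row is the pose to reach, as a shift and turn from the pose commanded when the call began, along the tool's axes at that moment; what a row does not reach only later rows make up. A row lasts 1/12 s, in which the tool goes at most 41.7 mm and 7.16 degrees, less where a joint would pass 70% of its speed; a pose out of reach is approached as far as the arm can. A call with a gripper value outside its range is refused whole. OPENING is the finger opening in mm, from 0 to 85.4, set as the call begins (- or left out, the last holds). The fingers move at their own pace and stop on an object; the grip force is fixed at half the most. Time passes only in rows, so rows that repeat a pose let the fingers close, or fill a call up. It gives the time, the measured TCP pose, the force, the opening and the grip force at its end, in the units of the state.
- ctrl.get_obs(): the state, without advancing time (a new reading comes with each control period).
- capture(name): name is "scene" or "top"; returns (picture, depth): 400x640x3 uint8, red, green, blue; 400x640 float32, mm along the optical axis (not along the pixel's ray), 0 where there is no reading.
- calibration(name): a dict with "vertical_fov" (degrees; the focal length in pixels is half the picture's height over the tangent of half this angle, whatever the lens; pixels are square), "cx", "cy" (the principal point, pixels), "origin" and "attitude" of the camera in the world. Camera axes: x right, y down, z forward; pixel columns grow to the right and rows downward; lengths in mm; the calibration is good to about 2 mm. A picture is of the moment at which its call begins. calibration takes no time and is no camera call.
- close_job(): hands the job in; it is judged then, once.
The state is a dict: "time_s": time; "joints": joint angles; "qvel": joint speeds; "effort": joint torques, N m; "eef_pos": TCP position; "tcp_rot": TCP orientation; "contact_force": force on the tool from outside, world axes, zero at the start; "wrist_torque": the same for the moment, N m; "grip_width": opening from 0.0 (shut) to 1.0 (fully open); "gripper_force": force on a finger pad.
Only numpy, scipy, OpenCV 4.12 (cv2) and the standard library are available. Lean on these libraries where they do the work, as an engineer would, in place of code of your own. Each camera call takes 0.05 s, during which the arm holds its last target. There are 200 camera calls.

## Task

The receipt printer on the counter has just been given a new roll and its cover still stands open. With the fingertips, push the cover down until its latch catches and it stays shut by itself; then switch the printer on by pushing down the raised end of its power rocker; then press the round feed button all the way down and let it come back up. Only press: do not pick up or shove the printer, and leave the other things on the counter where they are.

Things in the scene. Friction and masses are not known exactly. Their poses are not given: they have to be found in the camera images.
- printer: grey receipt printer, loose, 1.2 to 2 kg, 190 deep (x), 150 wide (y), 123 high when shut. Origin: centre of its underside; +x to its rear (cover hinge), +y to its left seen from its front. The front of its top is a level deck 110 up, x = -95 to -34, with three black controls: power rocker left (x -68, y +48), oblong release key in the middle, round feed button right (x -68, y -48)
- cover (a joint): cover angle, rad: 0 latched shut, grows as its front edge rises; starts 0.25 to 0.55, a stiff hinge holds it. Plate 122 deep, 149 wide, 12 thick, front edge 114 ahead of the hinge. Just before shut a sprung print head and the latch push back, 5 to 10 N near the front edge. It gives to -0.025, then a stop. Let go unlatched it springs up to about 0.09; latched it stays near 0
- cover_hinge (a point): point on the cover's hinge axis at mid width, fixed to the printer at x = +82, y = 0, z = 110; the axis runs along the printer's y
- cover_push (a point): point on the cover's upper face at mid width, 85 ahead of the hinge axis and 13 above it when shut (so at x = -3, z = 123 in the printer then); it swings with the cover. A good place to push.
- rocker (a joint): angle of the power rocker, rad: 0 off (starts so: far end, towards the cover, stands up, near end level), 0.4 on (far end down and level). An over-centre spring snaps it to the nearer side; 3 to 6 N on the raised end throws it
- rocker_raised_end (a point): middle of the upper face of the rocker's far half, which stands up while off: 10 behind the rocker's axis, about 10 above the deck when off, 6 when on; moves with it. The rocker is 33 long (x) and 20 wide (y), its axis along y at x -68, y +48 of the printer
- feed_button (a joint): travel of the feed button, m: 0 up, 0.004 fully down; sprung, about 5 N fully down, comes back by itself
- feed_top (a point): centre of the top of the feed button, a round black button 22 across at x = -68, y = -48 of the printer; its top stands 7.5 above the deck when up
- release_key_top (a point): middle of the top of the cover's release key, oblong, 25 (x) x 36 (y), ribbed, at x = -56, y = 0 of the printer, 4 above the deck, just in front of the cover. It dips as the cover passes the latch; pressed some 7 mm down it lets the shut cover spring up again. Not to be pressed.
- ribbon_spool: small card ribbon spool, 60 across, 20 high, loose, left of the printer; origin at the centre of its underside. Leave it.
- pen: black pen, 132 x 9 x 11, loose, right of the printer; origin at the centre of its underside. Leave it.
- bell: silver counter bell on a black foot, 85 across, 59 high, loose; origin at the centre of its underside. Leave it.
- terminal: black card terminal, 168 x 70 x 50, loose; origin at the centre of its underside. Leave it.
- tape: dark blue tape dispenser, 54 x 138 x 79, loose; origin at the centre of its underside. Leave it.

How it is judged:
By the outcome, as a careful person would: the job done as asked, in the order asked, and still so for the second after the job is handed in, with the robot touching nothing.
It also fails if it takes over 42 s, if anything falls off the work surface, if the arm or the gripper's body presses on something with over 40 N, if the wrist force passes 120 N, or if a joint passes its speed limit or range.

## Working session

There is one attempt and no reset: what is moved stays moved. The work goes in short steps, Python scripts to look and compute and a shell command to move; the robot and the scene stay as the last step left them, time stands still between calls to the robot, and variables do not carry over. Pictures are saved under pics/ and viewed, at most 10 in all, crops included, and the job is handed in when it is done.

```bash
ls; mkdir -p pics
cat > h.py <<'E'
import numpy as np, cv2
from plant import ctrl, capture, calibration, close_job
from scipy.spatial.transform import Rotation as R
def cam(n):
    c=calibration(n); f=200/np.tan(np.radians(c["vertical_fov"])/2); return c,f
def cloud(n,d):
    c,f=cam(n); v,u=np.mgrid[:400,:640]
    p=np.stack([(u-c["cx"])/f*d,(v-c["cy"])/f*d,d],-1)
    a=np.array(c["attitude"]); Rm=a if a.shape==(3,3) else R.from_euler('xyz',a).as_matrix()
    w=p@Rm.T+np.array(c["origin"]); w[d<=0]=np.nan; return w
E
python3 - <<'E'
from h import *
for n in("scene","top"):
    print(calibration(n)); im,d=capture(n); np.savez(f"{n}0.npz",im=im,d=d)
    cv2.imwrite(f"pics/{n}0.png",im[...,::-1])
    w=cloud(n,d); print(n,[np.round(w[r,c]) for r,c in((200,320),(350,320),(200,200))])
print(ctrl.get_obs())
E
```

```text
pics
{'vertical_fov': 54.25080337486348, 'cx': 313.0705362178101, 'cy': 201.66779144783197, 'origin': array([ 34.50538315, -87.21522594, 807.87705433]), 'attitude': array([-2.50604789, -0.01633803, -0.86368198])}
scene [array([511., 279.,   1.]), array([ 320.,  103., -411.]), array([309., 511.,   1.])]
{'vertical_fov': 53.83514830849525, 'cx': 317.2351905519748, 'cy': 195.21674235341212, 'origin': array([342.86873   , 270.81474882, 992.14707772]), 'attitude': array([-3.03339598, -0.01031852, -1.55692932])}
top [array([439., 255.,  -0.]), array([-185.,  230., -946.]), array([434., 557.,   1.])]
{'time_s': 0.1, 'joints': array([ 1.04070793e+00,  2.63475152e-01, -4.88342627e-02,  1.25939937e+00,
        3.48166967e-05,  1.41549971e+00]), 'qvel': array([-0.00073377, -0.00220014,  0.00160546,  0.00090027,  0.00015521,
       -0.00025065]), 'effort': array([ 3.50018978e-03, -6.38577461e+01,  3.85062718e+01,  9.92030546e-03,
       -4.16972739e-05, -1.44053354e-05]), 'eef_pos': array([192.06904623, 488.3607523 , 230.88754314]), 'tcp_rot': array([-3.14069656e+00, -1.75530836e-04,  2.76680078e+00]), 'contact_force': array([-0.92246743, -1.35641093, -0.67057932]), 'wrist_torque': array([-0.02610345, -0.01337141,  0.03049972]), 'gripper_force': 0.0, 'grip_width': 0.9969145067552665}
```

View pics/top0.png

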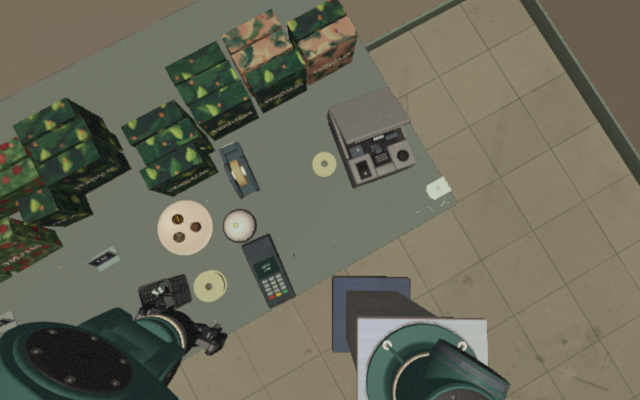

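View pics/scene0.png

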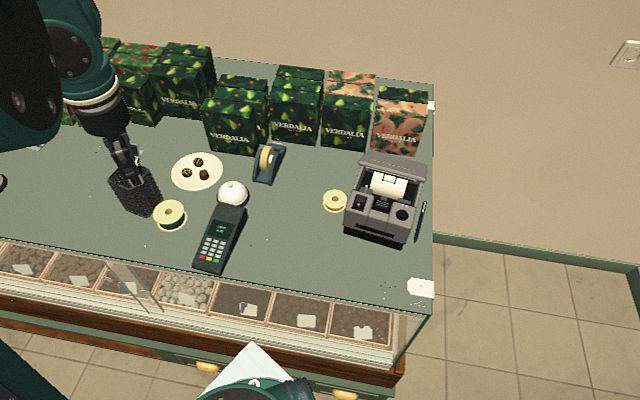

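The top view shows the printer at about (375,140) with its front edge from (355,187) to (415,165). The rocker is near (363,170), the key near (381,157) and the button near (403,156). The pen is hidden to the printer's right in this view; the scene view shows it at (420,222). The bell, terminal and tape are well to the left, and boxes stand behind the printer.

```bash
cat > fit.py <<'E'
from h import *
from scipy.optimize import least_squares
def fit(tag):
    P=[]
    for n in("top","scene"):
        z=np.load(f"{n}{tag}.npz"); w=cloud(n,z["d"]).astype(float)
        m=np.zeros((400,640),bool)
        if n=="top": m[85:195,322:425]=1
        else: m[145:255,335:432]=1
        p=w[m]; c=z["im"][m]; ok=np.isfinite(p[:,0]); P.append((n,p[ok],c[ok]))
    return P
if __name__=="__main__":
    import sys
    for n,p,c in fit(sys.argv[1]):
        dk=p[(abs(p[:,2]-110)<4)]
        r=cv2.minAreaRect(dk[:,:2].astype(np.float32)); print(n,len(dk),r, np.median(dk[:,2]))
        q=p[(p[:,2]>100)&(p[:,2]<200)]
        print(np.round(cv2.boxPoints(cv2.minAreaRect(q[:,:2].astype(np.float32)))), q.max(0), q.min(0))
        h=np.histogram(p[:,2],bins=np.arange(-10,230,10)); print(h[0])
E
python3 fit.py 0
python3 - <<'E'
from h import *
for n,pts in(("top",dict(rock=(170,363),key=(157,381),btn=(156,403),fl=(187,355),fr=(166,414),cl=(140,345),cr=(121,408),crl=(105,331),crr=(92,390),spool=(157,324))),("scene",dict(rock=(202,360),key=(208,381),btn=(213,404),pen=(222,420),fl=(210,346)))):
    d=np.load(n+"0.npz")["d"]; w=cloud(n,d)
    for k,(r,c) in pts.items(): print(n,k,np.round(w[r,c],1))
im=np.load("top0.npz")["im"][80:200,310:440]; a=cv2.resize(im,None,fx=4,fy=4,interpolation=2)
im=np.load("scene0.npz")["im"][140:260,330:440]; b=cv2.resize(im,(440,480),interpolation=2)
cv2.imwrite("pics/crop0.png",cv2.resize(np.hstack([a,b]),(800,400))[...,::-1])
E
```

```text
top 1435 ((578.3192749023438, 138.41964721679688), (187.86988830566406, 150.13609313964844), 20.835386276245117) 109.97588894537921
[[463. 175.]
 [517.  34.]
 [693. 101.]
 [640. 242.]] [689.10432622 240.92344208 181.20242079] [466.09501514  37.53244328 100.07026906]
[1562 2382  134  158    1  440  104  148  120  124  285  860 1020  391
  390  412  476  489  659    6    0    0    0]
scene 1361 ((554.3092651367188, 128.6868896484375), (140.13323974609375, 149.1312713623047), 20.832923889160156) 109.40396743783867
[[462. 174.]
 [515.  34.]
 [694. 102.]
 [640. 242.]] [692.10777323 236.4627097  178.69996392] [466.42371249  36.74733809 100.01821642]
[2047 2077  472  336  203  606  194  246  268  337  501 1203  776  137
  127  159  255  222  465    0    0    0    0]
top rock [496.6 160.9 118.1]
top key [527.2 120.  116.8]
top btn [530.1  70.4 117.9]
top fl [465.7 172.4  57.3]
top fr [529.9  15.1  -0.8]
top cl [551.2 206.1 171.7]
top cr [594.2  71.9 174.6]
top crl [686.4 229.7   2.2]
top crr [675.3 101.  128.8]
top spool [545.3 246.6  20.1]
scene rock [498.3 157.7 114.7]
scene key [517.3 114.1 112. ]
scene btn [535.9  67.6 116.8]
scene pen [615.3  46.8  11.6]
scene fl [466.9 171.5 104.7]
```

View pics/crop0.png

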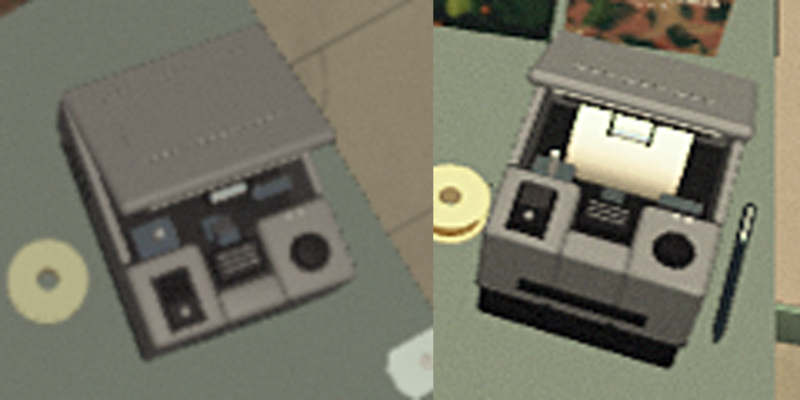

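The fit puts the printer centre at about (578.6, 138.4) with yaw 0.3636. The rocker and button pixels agree with this, and the cover is at about 0.5 rad. I'll start the approach with the fingers shut.

```bash
cat >> h.py <<'E'
C=np.array([578.6,138.35]); YAW=0.3636
def go(px,py,z,yaw=YAW+np.pi):
    "shift in tool axes from measured pose to printer point (px,py) at height z; spin"
    o=ctrl.get_obs(); Rm=R.from_euler('xyz',o["tcp_rot"]).as_matrix()
    t=np.r_[C+np.array([[np.cos(YAW),-np.sin(YAW)],[np.sin(YAW),np.cos(YAW)]])@[px,py],z]
    s=-(yaw-o["tcp_rot"][2]); s=(s+np.pi)%(2*np.pi)-np.pi
    print("t",round(o["time_s"],2),"shift",np.round((t-o["eef_pos"])@Rm,1),"spin",round(s,3),"pos",np.round(o["eef_pos"],1),"F",np.round(o["contact_force"],1))
E
python3 -m creep '[{"xyz":[-20,-7,0],"spin":-0.05},{"xyz":[-55,-20,0],"spin":-0.15},{"xyz":[-93,-33,0],"spin":-0.26},{"xyz":[-131,-46,0],"spin":-0.37},{"xyz":[-169,-60,0],"spin":-0.48},{"xyz":[-207,-73,0],"spin":-0.59},{"xyz":[-245,-87,0],"spin":-0.68},{"xyz":[-283,-100,0],"spin":-0.738},{"xyz":[-321,-114,0],"spin":-0.738},{"xyz":[-350,-124,0],"spin":-0.738}]' 0
python3 -c "from h import *; go(12,0,215)"
```

```text
time_s: 0.93
eef_pos: [474.0, 242.9, 231.1]
tcp_rot: [-3.141, -0.0, -2.779]
contact_force: [0.1, 0.5, -0.3]
grip_width: -0.001
gripper_force: 0.0
t 0.93 shift [ -72.7 -134.9   16.1] spin -0.001 pos [474.  242.9 231.1] F [ 0.1  0.5 -0.3]
```

```bash
python3 -m creep '[{"xyz":[-10,-18,0],"spin":0},{"xyz":[-28,-52,0],"spin":0},{"xyz":[-46,-86,5],"spin":0},{"xyz":[-62,-115,12],"spin":0},{"xyz":[-72,-133,20],"spin":0},{"xyz":[-72.7,-135,28],"spin":0},{"xyz":[-72.7,-135,36],"spin":0},{"xyz":[-72.7,-135,42],"spin":0},{"xyz":[-72.7,-135,46],"spin":0},{"xyz":[-72.7,-135,46],"spin":0}]'
python3 - <<'E'
from h import *
go(12,0,165)
im,d=capture("scene"); cv2.imwrite("pics/s1.png",cv2.resize(im[100:280,280:480],(800,600),interpolation=2)[...,::-1])
E
```

```text
time_s: 1.77
eef_pos: [587.4, 145.5, 184.7]
tcp_rot: [3.141, -0.001, -2.777]
contact_force: [-0.7, 0.3, 0.6]
grip_width: -0.0
gripper_force: 0.0
t 1.77 shift [-1.3 -3.5 19.7] spin 0.001 pos [587.4 145.5 184.7] F [-0.7  0.3  0.6]
```

View pics/s1.png

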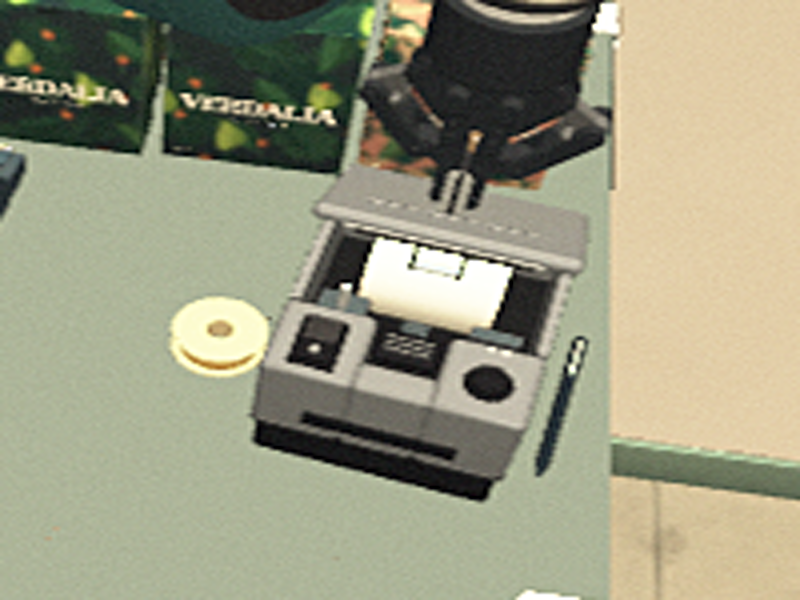

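The fingertips at (455,200) sit just above the middle of the cover's upper face and clear of everything else. Next I push down along the cover's arc.

```bash
python3 -m creep '[{"xyz":[0,-1,5],"spin":0},{"xyz":[0,-2,10],"spin":0},{"xyz":[0,-2,14],"spin":0},{"xyz":[0,-2,18],"spin":0},{"xyz":[1.5,-2,22],"spin":0},{"xyz":[3,-2,26],"spin":0},{"xyz":[4.5,-2,30],"spin":0},{"xyz":[6,-2,34],"spin":0},{"xyz":[7.5,-2,38],"spin":0},{"xyz":[8.5,-2,41],"spin":0}]'
python3 -c "from h import *; go(-3,0,121)"
```

```text
time_s: 2.65
eef_pos: [580.9, 139.7, 143.8]
tcp_rot: [3.142, -0.0, -2.778]
contact_force: [-0.3, -0.1, 0.6]
grip_width: 0.001
gripper_force: 0.2
t 2.65 shift [ 5.6 -0.4 22.8] spin -0.0 pos [580.9 139.7 143.8] F [-0.3 -0.1  0.6]
```

```bash
python3 -m creep '[{"xyz":[1,0,4],"spin":0},{"xyz":[2,0,8],"spin":0},{"xyz":[3,0,11],"spin":0},{"xyz":[3.5,0,14],"spin":0},{"xyz":[4.5,0,17],"spin":0},{"xyz":[5,0,19],"spin":0},{"xyz":[5.5,0,21],"spin":0},{"xyz":[5.5,0,23],"spin":0},{"xyz":[5.5,0,24],"spin":0},{"xyz":[5.5,0,24],"spin":0}]'
python3 -c "from h import *; go(-3,0,121)"
```

```text
time_s: 3.48
eef_pos: [576.4, 137.9, 120.9]
tcp_rot: [-3.141, 0.001, -2.778]
contact_force: [-2.2, -0.7, 10.5]
grip_width: 0.002
gripper_force: 4.5
t 3.48 shift [ 0.7 -0.4 -0.1] spin -0.0 pos [576.4 137.9 120.9] F [-2.2 -0.7 10.5]
```

```bash
python3 -m creep '[{"xyz":[0,0,0.5],"spin":0},{"xyz":[0,0,1],"spin":0},{"xyz":[0,0,1.5],"spin":0},{"xyz":[0,0,2],"spin":0},{"xyz":[0,0,2],"spin":0},{"xyz":[0,0,2],"spin":0},{"xyz":[0,0,2],"spin":0},{"xyz":[0,0,2],"spin":0},{"xyz":[0,0,2],"spin":0},{"xyz":[0,0,2],"spin":0}]'
python3 -c "from h import *; go(-3,0,121)"
```

```text
time_s: 4.32
eef_pos: [576.4, 137.9, 120.3]
tcp_rot: [-3.141, 0.002, -2.778]
contact_force: [-9.5, -1.0, 28.9]
grip_width: -0.002
gripper_force: 14.4
t 4.32 shift [ 0.8 -0.3 -0.7] spin -0.0 pos [576.4 137.9 120.3] F [-9.5 -1.  28.9]
```

It's against the stop at 29 N, so I lift off and check that it stayed latched.

```bash
python3 -m creep '[{"xyz":[0,0,-2],"spin":0},{"xyz":[0,0,-5],"spin":0},{"xyz":[0,0,-10],"spin":0},{"xyz":[0,0,-20],"spin":0},{"xyz":[10,0,-30],"spin":0},{"xyz":[25,15,-35],"spin":0},{"xyz":[40,30,-35],"spin":0},{"xyz":[50,42,-35],"spin":0},{"xyz":[54,48,-35],"spin":0},{"xyz":[54,48,-35],"spin":0}]'
cat > look.py <<'E'
from h import *; import sys
t=sys.argv[1]
for n in("top","scene"):
    im,d=capture(n); np.savez(f"{n}{t}.npz",im=im,d=d)
a=np.load(f"top{t}.npz")["im"][80:200,310:440]; b=np.load(f"scene{t}.npz")["im"][140:260,330:440]
cv2.imwrite(f"pics/crop{t}.png",cv2.resize(np.hstack([cv2.resize(a,(520,480),interpolation=2),cv2.resize(b,(440,480),interpolation=2)]),(800,400))[...,::-1])
c,s=np.cos(YAW),np.sin(YAW)
for n in("top","scene"):
    w=cloud(n,np.load(f"{n}{t}.npz")["d"]).reshape(-1,3); p=(w[:,:2]-C)@np.array([[c,-s],[s,c]])
    for lab,x0,x1,y0,y1 in(("cov front",-28,-12,-70,70),("cov rear",40,80,-70,70),("rock far",-64,-53,42,54),("rock near",-82,-72,42,54),("btn",-74,-62,-54,-42),("deck",-92,-86,-60,60)):
        m=(p[:,0]>x0)&(p[:,0]<x1)&(p[:,1]>y0)&(p[:,1]<y1)&(w[:,2]>90)&(w[:,2]<150)
        print(n,lab,m.sum(),np.round(np.nanmedian(w[m,2]),1) if m.any() else '')
E
python3 look.py 2; python3 fit.py 2|grep -v '^\[[ 0-9]*\]$'; python3 -c "from h import *; go(-57,48,125)"
```

```text
time_s: 5.15
eef_pos: [507.4, 164.0, 154.1]
tcp_rot: [-3.142, 0.0, -2.777]
contact_force: [-0.2, 0.1, 0.0]
grip_width: -0.001
gripper_force: 0.0
top cov front 31 124.4
top cov rear 348 123.9
top rock far 4 118.5
top rock near 25 116.0
top btn 0 
top deck 36 111.0
scene cov front 388 122.8
scene cov rear 328 123.3
scene rock far 28 119.3
scene rock near 21 115.5
scene btn 26 117.2
scene deck 192 108.8
top 235 ((559.2349243164062, 190.1505126953125), (189.67596435546875, 45.36992645263672), 23.070465087890625) 109.91382250958816
[[463. 177.]
 [481. 128.]
 [659. 193.]
 [640. 242.]] [653.61964637 240.87680168 199.53511842] [466.05520783 134.46931399 100.17809088]
[ 845 1288  132  157    0   27   39   52   44   54   47  170  241  836
    0    0    3    3    1    1    1   10   16]
scene 1183 ((523.4153442382812, 116.91969299316406), (69.96885681152344, 148.85162353515625), 20.845134735107422) 109.6793991287276
[[462. 178.]
 [516.  35.]
 [691. 101.]
 [637. 244.]] [687.88604929 204.70810918 199.893437  ] [466.13016467  36.6957283  100.00156411]
[1851 1740  361  287  187  198  159  209  166  192  254  837  868 1490
    0    0    8   36   45   34   61  157  133]
t 5.25 shift [ 0.8 -0.1 28.7] spin -0.0 pos [509.  163.4 153.7] F [ 0.1 -0.7  0.2]
```

View pics/crop2.png

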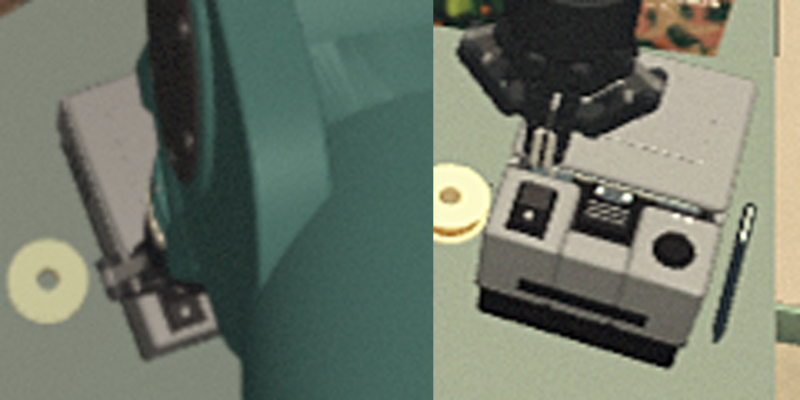

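The cover lies flat (front 122.8, rear 123.3), so it's latched, and the printer hasn't moved. Next is the rocker.

```bash
python3 -m creep '[{"xyz":[0.5,0,7],"spin":0},{"xyz":[0.5,0,16],"spin":0},{"xyz":[0.5,0,23],"spin":0},{"xyz":[0.5,0,28],"spin":0},{"xyz":[0.5,0,31],"spin":0},{"xyz":[0.5,0,33],"spin":0},{"xyz":[0.5,0,35],"spin":0},{"xyz":[0.5,0,37],"spin":0},{"xyz":[0.5,0,38.5],"spin":0},{"xyz":[0.5,0,38.5],"spin":0}]'
python3 -c "from h import *; go(-57,48,115)"
```

```text
time_s: 6.08
eef_pos: [508.2, 163.3, 115.8]
tcp_rot: [-3.141, 0.001, -2.778]
contact_force: [-3.4, -0.5, 17.2]
grip_width: -0.003
gripper_force: 8.5
t 6.08 shift [ 0.1 -0.4  0.8] spin -0.0 pos [508.2 163.3 115.8] F [-3.4 -0.5 17.2]
```

It met the end stop at 115.8, which is the "on" level. I lift and move across above the feed button.

```bash
python3 -m creep '[{"xyz":[0,0,-4],"spin":0},{"xyz":[0,0,-12],"spin":0},{"xyz":[0,-5,-24],"spin":0},{"xyz":[3,-20,-32],"spin":0},{"xyz":[6,-40,-35],"spin":0},{"xyz":[9,-60,-35],"spin":0},{"xyz":[11,-78,-35],"spin":0},{"xyz":[11,-90,-35],"spin":0},{"xyz":[11,-96,-35],"spin":0},{"xyz":[11,-96,-35],"spin":0}]'
python3 look.py 3;  python3 -c "from h import *; go(-68,-48,113)"
```

```text
time_s: 6.92
eef_pos: [532.3, 69.0, 149.8]
tcp_rot: [-3.142, -0.0, -2.78]
contact_force: [-0.8, 0.0, -0.5]
grip_width: 0.002
gripper_force: 0.0
top cov front 428 124.1
top cov rear 1040 123.9
top rock far 22 116.0
top rock near 23 121.0
top btn 3 116.6
top deck 140 110.7
scene cov front 336 122.8
scene cov rear 325 123.3
scene rock far 20 115.6
scene rock near 30 118.8
scene btn 26 117.4
scene deck 202 108.7
t 7.02 shift [-0.1 -0.9 36.7] spin -0.0 pos [531.7  70.1 149.7] F [-0.4  0.9  0.4]
```

View pics/crop3.png

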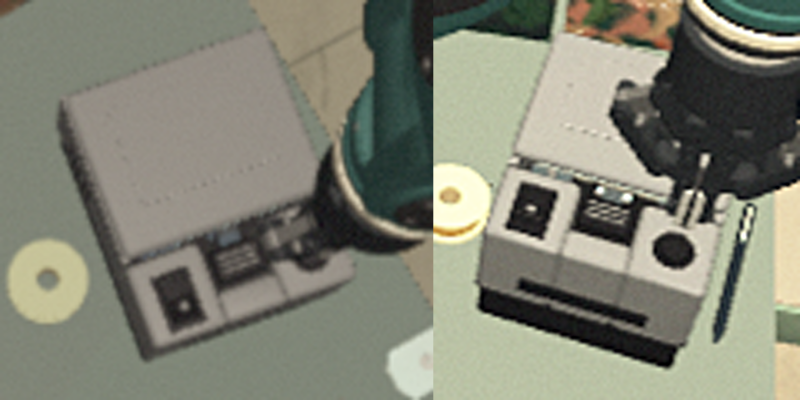

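The rocker has flipped: its near end now stands up at 119–121 and the far end is level at 116. The cover is still shut, so I press the feed button.

```bash
python3 -m creep '[{"xyz":[0,-0.5,7],"spin":0},{"xyz":[0,-0.5,16],"spin":0},{"xyz":[0,-0.5,24],"spin":0},{"xyz":[0,-0.5,29],"spin":0},{"xyz":[0,-0.5,32],"spin":0},{"xyz":[0,-0.5,34],"spin":0},{"xyz":[0,-0.5,36],"spin":0},{"xyz":[0,-0.5,37],"spin":0},{"xyz":[0,-0.5,38],"spin":0},{"xyz":[0,-0.5,38],"spin":0}]'
python3 -c "from h import *; go(-68,-48,113)"
```

```text
time_s: 7.85
eef_pos: [531.9, 69.3, 113.2]
tcp_rot: [-3.141, 0.001, -2.778]
contact_force: [-8.5, 1.1, 21.7]
grip_width: -0.001
gripper_force: 11.2
t 7.85 shift [-0.1 -0.1  0.2] spin -0.0 pos [531.9  69.3 113.2] F [-8.5  1.1 21.7]
```

The button bottomed out (21.7 N at 113.2, well past the 5 N of full travel). I lift clear and make a final check.

```bash
python3 -m creep '[{"xyz":[0,0,-3],"spin":0},{"xyz":[0,0,-8],"spin":0},{"xyz":[0,0,-16],"spin":0},{"xyz":[0,0,-28],"spin":0},{"xyz":[5,0,-45],"spin":0},{"xyz":[20,0,-65],"spin":0},{"xyz":[40,0,-85],"spin":0},{"xyz":[65,0,-100],"spin":0},{"xyz":[80,0,-110],"spin":0},{"xyz":[80,0,-110],"spin":0}]'
python3 look.py 4; python3 fit.py 4|grep top;  python3 -c "from h import *; go(-68,-48,113)"
```

```text
time_s: 8.68
eef_pos: [456.0, 40.2, 224.5]
tcp_rot: [-3.14, 0.003, -2.779]
contact_force: [0.7, 0.4, 0.9]
grip_width: 0.001
gripper_force: 0.0
top cov front 436 124.1
top cov rear 1038 124.0
top rock far 25 117.4
top rock near 23 121.3
top btn 27 117.8
top deck 139 110.2
scene cov front 249 122.6
scene cov rear 379 123.4
scene rock far 23 115.8
scene rock near 29 119.3
scene btn 2 115.8
scene deck 206 108.6
top 1332 ((578.61181640625, 138.73019409179688), (189.39559936523438, 150.0020294189453), 20.937084197998047) 110.17623549650256
t 8.78 shift [-79.6   0.5 109.7] spin -0.001 pos [457.6  40.6 222.5] F [ 0.9 -0.5 -0.8]
```

View pics/crop4.png

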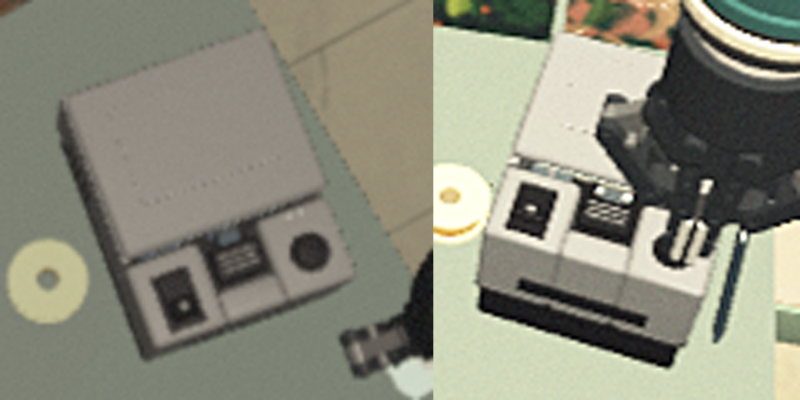

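The cover is flat and shut, the rocker is on, the button is back up at 117.8, the printer is unmoved and the arm is clear.

```bash
python3 -c "from plant import close_job; print(close_job())"
```

```text
the job is handed in; nothing more can be done
None
```

The cover is latched shut, the power rocker is on, and the feed button was pressed fully down and came back up; the printer stayed in place, nothing else was touched, and the job was handed in at about 9 s.

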